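# Load a slide carrier under the sprung clip of a light base

## Task

Load the slide carrier for viewing without picking it up: press the clip's thumb lever down with one fingertip and hold it down while the other fingertip pushes the carrier by its raised rear lip under both prongs, fully home against the end stop. Then let the lever up so that the prongs come down on the carrier and hold it, and draw the hand clear. Do not lift or tip the carrier, and leave the things standing round the light base where they are.

Things in the scene. Friction and masses are not known exactly. Their poses are not given: they have to be found in the camera images.
- light_base: Low white box with a black deck, 176 x 126 x 30 mm, fixed on the worktop. Origin at worktop height on its middle line; x = direction in which the carrier is pushed (to the clip), z up. It spans x -83 to +93 mm, y -63 to +63 mm; flat deck at z = 30 mm. Two guides, 6 mm high, x -62 to +14 mm, inner faces at y = +/-43.5 mm, leave the carrier 1.5 mm of play a side.
- seat (a point): Point on the deck (light base x = -1, y = 0, z = 30 mm, same axes) where the carrier's origin lies when it is fully home. The end stop, a cross bar 5 mm high, has its near face at x = +16 mm of this point; a white diffuser disc of 25 mm lies in the deck round it.
- clip_shaft (a point): Middle of the cross shaft on which the clip turns (light base x = 20, y = 0, z = 38 mm), behind the end stop, between two lugs 14 mm high at y = +/-41.5 mm.
- slide_carrier: Loose flat aluminium frame holding a glass slide, 32 mm in x, 84 mm in y, 5 mm thick, about 50 g, on the deck between the guides, 3 to 12 mm short of the prongs. Origin: centre of its underside; x points to the clip, front edge at x = +16 mm. On the rear edge a thumb lip, 3 mm thick, 50 mm long, reaches 10 mm above the deck; its outer (push) face is at x = -16 mm.
- stage_clip (a joint): Clip angle, rad. 0 = rest: the two prong tips (6 mm steel rolls at light base y = +/-30, x from -2 mm) stand 1 mm above the deck and bar the way. 0.40 = lever fully down (hard stop), tips 9 mm up; the carrier passes from about 0.25 on. Carrier home and lever let go: about 0.2. A spring of 0.25 N m/rad closes it, 0.05 N m at 0, 0.15 N m at 0.40: fully down it takes 4 N mid-lever, 12 N at its root.
- clip_lever (a point): Middle of the upper face of the clip's thumb lever, a flat steel tongue 26 mm wide (light base y = 0) that turns with the clip; the face runs 27 mm to either side along x. At rest it slopes up 0.40 rad to the free end, this point at light base x 53, z 48 mm. Fully down it is level, x 54, z 34 mm, 4 mm over the deck: a second fingertip level with it meets the carrier's lip. A tip can glide on it.
- petri: Covered petri dish, 90 mm across, 16 mm high, left of the light base; bystander. Origin at the centre of its underside.
- vial_white_cap: Glass vial with a white cap, 22 mm across, 60 mm high, near the left front corner of the light base; bystander. Origin at the centre of its underside.
- vial_black_cap: Glass vial with a black cap, 22 mm across, 60 mm high, near the left front corner of the light base; bystander. Origin at the centre of its underside.
- tweezers_steel: Steel tweezers, 123 x 13 x 6 mm, lying in front of the light base; bystander. Origin at the centre of the underside.
- loupe: Magnifier with a black handle, 149 x 61 x 13 mm, lying right of the binocular microscope's foot, well away from the light base; bystander. Origin at the centre of the underside.
Not all that is in view belongs to the job. Leave any brown look-alike of the slide_carrier alone.

How it is judged:
On the way, in this order (a step that is already met when the one before it is completed fails the run):
1. a fingertip holds the clip's lever down, prongs raised, with the carrier still in front of them (value of joint stage_clip above 0.24 rad and contact force between the fingers and stage_clip above 0.5 N and x of slide_carrier in the frame of light_base below -0.015 m), for 0.1 s.
2. the carrier is pushed home against the end stop (within 3 mm) while a fingertip still holds the lever down (value of joint stage_clip above 0.24 rad and contact force between the fingers and stage_clip above 0.5 N and horizontal distance between slide_carrier and seat below 0.0035 m), for 0.1 s.
At the end, for the whole second after the job is handed in: The carrier lies flat on the deck, fully home against the end stop (within 3 mm and squarely), with the prongs let down on it (clip between 0.15 and 0.24 rad), at rest and touched by nothing else (x of slide_carrier in the frame of seat above -0.003 m and horizontal distance between slide_carrier and seat below 0.0035 m and z of slide_carrier in the frame of seat below 0.0015 m and angle between the x axis of slide_carrier and the x axis of light_base, either way round below 0.05 rad and angle between slide_carrier's own z axis and vertical below 0.04 rad and value of joint stage_clip between 0.15 and 0.24 rad and linear speed of slide_carrier below 0.01 m/s).
It fails at once if the carrier is lifted more than 5 mm off the deck or tipped (z of slide_carrier in the frame of light_base above 0.035 m or angle between slide_carrier's own z axis and vertical above 0.2 rad).
It fails at once if a bystander is moved more than 2 cm (distance of any of petri, vial_white_cap, vial_black_cap, tweezers_steel, loupe from where it was at the start of the episode above 0.02 m).
It also fails if it takes over 32 s, if anything falls off the work surface, if the arm or the gripper's body presses on something with over 40 N, if the wrist force passes 120 N, or if a joint passes its speed limit or range.

## Robot

A 6-joint arm with a two-finger parallel gripper is mounted at the origin on a cart in front of the work surface, level with it; the furniture and walls round the work are solid. World frame = base frame: x ahead of the robot, y to its left, z up, the work surface at z = 0. Lengths are in m, angles in rad, forces in N, time in s.
With the tool pointing down it reaches from about 0.325 to 0.85 m from the base axis. Payload 4.4 kg.
Tool frame: the origin (TCP) lies at the centre of the arm's flange, where the gripper is bolted on; the fingertips stand 199 mm ahead of it and the grasp point (between the pads) lies 180 mm ahead of it; z points along the fingers, y is the direction in which the jaws open and shut (so a half turn about z gives the same grasp; the last joint's range is limited). The gripper opens to 94 mm and grips with 3 to 60 N. Pads are 16 mm wide; open, the fingers measure 119 mm over their backs; the gripper's body (75 mm by 177 mm) begins 78 mm behind the grasp point.
Start: joints at [1.101, 0.207, 1.542, -0, 1.393, -0.15], TCP at [0.181, 0.546, 0.405] pointing down, gripper open.
Joint ranges: [-2.73, 2.73], [-0.86, 2.22], [0.23, 2.46], [-1.11, 4.25], [0.08, 2.63], [-2.82, 2.82]. Speed limits (rad/s): [2.79, 2.79, 3.14, 3.14, 3.14, 3.14].

## Interface

Orientations are given as a rotation vector (axis times angle).
In Python, from cell import manip gives the robot as it stands. The module is installed in compiled form; this text tells all that it offers.
- The arm moves only by the tool apply_moves, never from a script. Its argument "steps" is one flat list of numbers, 5 for each row, row after row: the finger opening in m, from 0 to 0.094, then the shift along the tool's x, y, z in m, then the turn about the tool's z in degrees. In form: [jaw, dx, dy, dz, spin, jaw, dx, dy, dz, spin, ...]. A call has 1 to 8 rows; each row is the pose to reach, as a shift and turn from the pose measured when the call began, along the tool's axes at that moment; what a row does not reach only later rows make up. A row lasts 1/10 s, in which the tool goes at most 50 mm and 8.59 degrees, less where a joint would pass 70% of its speed; a pose out of reach is approached as far as the arm can. A call with a gripper value outside its range is refused whole. The fingers move at their own pace and stop on an object; the grip force is fixed at half the most. Time passes only in rows, so rows that repeat a pose let the fingers close. It gives the time, the measured TCP pose, the force and the opening at its end, in the units of the state.
- manip.state(): the state, without advancing time (a new reading comes with each control period).
- manip.read_camera(name): name is "side" or "top"; returns the picture (384x512x3 uint8, blue, green, red); there is no depth.
- manip.camera_params(name): a dict with "fx", "fy", "cx", "cy" (pixels), "dist_coeffs" ([k1, k2, p1, p2, k3] as OpenCV has them; the pictures are not rectified), "origin" and "orientation" of the camera in the world. Camera axes: x right, y up, looking along -z (the intrinsics and any distortion apply to the point x, -y, -z); pixel columns grow to the right and rows downward; lengths in m; the calibration is good to about 2 mm. A picture is of the moment at which its call begins. camera_params takes no time and is no camera call.
- manip.close_job(): hands the job in, once; it reports no verdict.
The state is a dict: "time": time; "joints": joint angles; "qd": joint speeds; "tau": joint torques, N m; "eef_pos": TCP position; "tcp_rot": TCP orientation; "ft_force": force on the tool from outside, world axes, zero at the start; "wrist_torque": the same for the moment, N m; "width": opening from 0.0 (shut) to 1.0 (fully open).
Only numpy, scipy, OpenCV 4.12 (cv2) and the standard library are available. Lean on these libraries where they do the work, as an engineer would, in place of code of your own. Each camera call takes 0.05 s, during which the arm holds its last target.

## Working session

There is one attempt and no reset: what is moved stays moved. The work goes in short steps, Python scripts to look and compute and a tool call to move; the robot and the scene stay as the last step left them, time stands still between calls to the robot, and variables do not carry over. Pictures are saved under pics/ and viewed, and the job is handed in when it is done.

Besides the shell and the picture viewer there is one more tool, called after "Request:" in YAML: its name, and indented under it one key for each argument. apply_moves: Moves the arm, as the interface text tells. Its arguments: {"type":"object","properties":{"steps":{"type":"array"}},"required":["steps"]}

```bash
mkdir -p pics; ls; python3 - <<'E'
from cell import manip
import cv2
print(manip.state())
for n in("side","top"):
    print(n,manip.camera_params(n)); cv2.imwrite(f"pics/{n}0.png",manip.read_camera(n))
E
```

```text
pics
{'time': 0.0, 'joints': array([ 1.10052082e+00,  2.07419883e-01,  1.54292058e+00,  3.56226188e-05,
        1.39348530e+00, -1.50510288e-01]), 'qd': array([ 2.07776363e-04,  8.90079186e-05,  2.10489678e-03, -1.08421449e-03,
        1.11653144e-05, -3.63465187e-04]), 'tau': array([ 1.41830533e-04, -3.70879626e+01, -2.81418031e+01,  6.98186411e-02,
        3.60326981e-02, -1.92689640e-04]), 'eef_pos': array([0.18059856, 0.54553301, 0.4035062 ]), 'tcp_rot': array([-0.50004445, -3.10081508,  0.00332256]), 'ft_force': array([-0.07016932, -0.40708663,  0.10291865]), 'wrist_torque': array([ 0.05278831, -0.01812151,  0.03402691]), 'width': 0.9993571642059803}
side {'fx': 363.61961981773413, 'fy': 363.61961981773413, 'cx': 258.1429907064707, 'cy': 186.30937878353654, 'dist_coeffs': array([-0.10449006,  0.        ,  0.        ,  0.        ,  0.        ]), 'origin': array([0.27163918, 0.80637887, 0.62676775]), 'orientation': array([ 0.12682896, -1.22043954, -2.65153515])}
top {'fx': 497.78754995875636, 'fy': 497.78754995875636, 'cx': 260.3615078635532, 'cy': 183.74679257770305, 'dist_coeffs': array([-0.08869108,  0.        ,  0.        ,  0.        ,  0.        ]), 'origin': array([0.34617101, 0.18687269, 1.53366802]), 'orientation': array([ 0.03490987, -0.06455506, -1.58218596])}
```

View pics/side0.png

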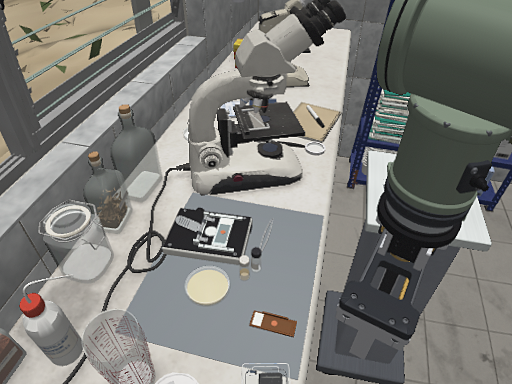

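View pics/top0.png

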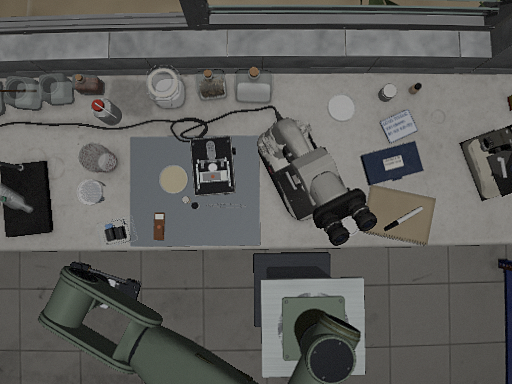

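```bash
cat > h.py <<'E'
import numpy as np, cv2
from scipy.spatial.transform import Rotation as R
from cell import manip
def ray(cam,uv):
    p=manip.camera_params(cam)
    K=np.array([[p['fx'],0,p['cx']],[0,p['fy'],p['cy']],[0,0,1]])
    q=cv2.undistortPoints(np.array(uv,float).reshape(-1,1,2),K,p['dist_coeffs']).reshape(-1,2)
    d=np.c_[q[:,0],-q[:,1],-np.ones(len(q))]
    return p['origin'],R.from_rotvec(p['orientation']).apply(d)
def onplane(cam,uv,z):
    o,d=ray(cam,uv); return o+d*((z-o[2])/d[:,2])[:,None]
def proj(cam,P):
    p=manip.camera_params(cam)
    K=np.array([[p['fx'],0,p['cx']],[0,p['fy'],p['cy']],[0,0,1]])
    c=R.from_rotvec(p['orientation']).inv().apply(np.atleast_2d(P)-p['origin'])
    c=c*[1,-1,-1]
    return cv2.projectPoints(c.reshape(-1,1,3),np.zeros(3),np.zeros(3),K,p['dist_coeffs'])[0].reshape(-1,2)
E
python3 - <<'E'
import cv2
from h import *
a=cv2.imread('pics/top0.png')[125:225,160:260]; cv2.imwrite('pics/top0c.png',cv2.resize(a,(600,600),interpolation=cv2.INTER_CUBIC))
a=cv2.imread('pics/side0.png')[185:335,155:305]; cv2.imwrite('pics/side0c.png',cv2.resize(a,(600,600),interpolation=cv2.INTER_CUBIC))
print(R.from_rotvec(manip.state()['tcp_rot']).as_matrix().round(3))
E
```

```text
[[-0.949  0.314 -0.001]
 [ 0.314  0.949 -0.002]
 [ 0.    -0.002 -1.   ]]
```

View pics/top0c.png

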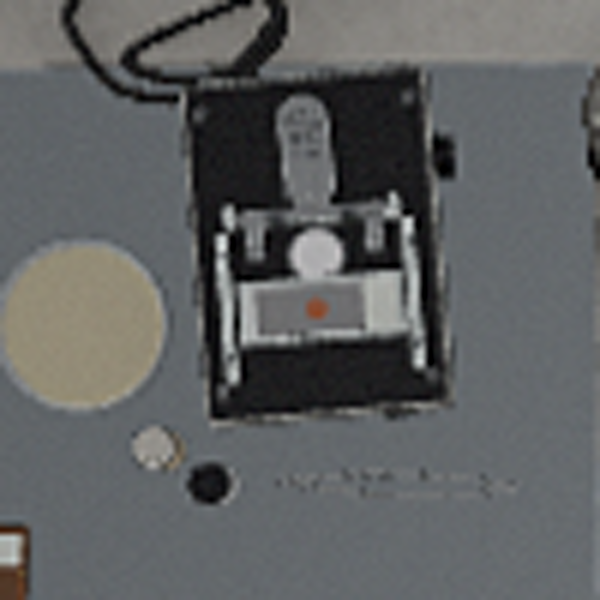

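View pics/side0c.png

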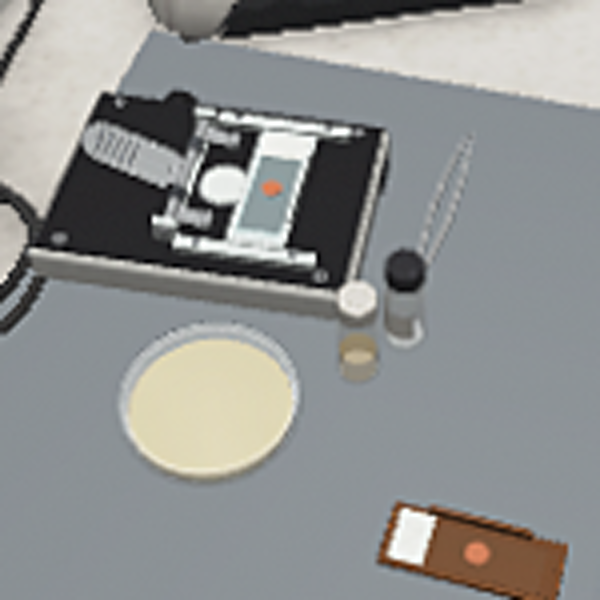

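The two look-alikes: the aluminium carrier on the black deck (top px 212,176; side px 223,232), and the brown one lying on the mat (top 159,225; side 273,323). I choose the aluminium one. In the crops, its clip, lever and disc are at the far side, so the push direction is roughly world +x.

```bash
cat > meas.py <<'E'
from h import *
def blob(img,mask,box):
    pass
top=cv2.imread('pics/top0.png'); side=cv2.imread('pics/side0.png')
out={}
for n,img,box in(('top',top,(185,130,242,200)),('side',side,(160,200,255,260))):
    x0,y0,x1,y1=box; g=cv2.cvtColor(img,cv2.COLOR_BGR2GRAY)[y0:y1,x0:x1]
    S=8; gb=cv2.resize(g,None,fx=S,fy=S,interpolation=cv2.INTER_CUBIC)
    m=(gb<62).astype(np.uint8)*255
    m=cv2.morphologyEx(m,cv2.MORPH_OPEN,np.ones((29,29)))
    cs=[c for c in cv2.findContours(m,0,1)[0] if cv2.contourArea(c)>3000]
    pts=np.vstack(cs); hull=cv2.convexHull(pts)
    vis=cv2.cvtColor(gb,cv2.COLOR_GRAY2BGR); cv2.drawContours(vis,[hull],-1,(0,0,255),2)
    cv2.imwrite(f'pics/{n}_m.png',vis)
    hp=(hull.reshape(-1,2)+.5)/S-.5+[x0,y0]
    W=onplane(n,hp,0.03)
    r=cv2.minAreaRect((W[:,:2]*1000).astype(np.float32)); print(n,r)
    # white disc
E
python3 meas.py
```

```text
top ((499.49676513671875, 303.67401123046875), (169.4057159423828, 119.66854095458984), 4.264596939086914)
side ((498.5364074707031, 298.7348327636719), (167.6201934814453, 128.2040557861328), 4.516211032867432)
```

View pics/top_m.png

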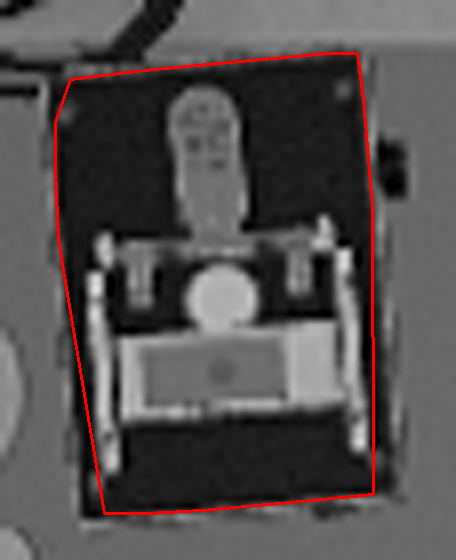

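View pics/side_m.png

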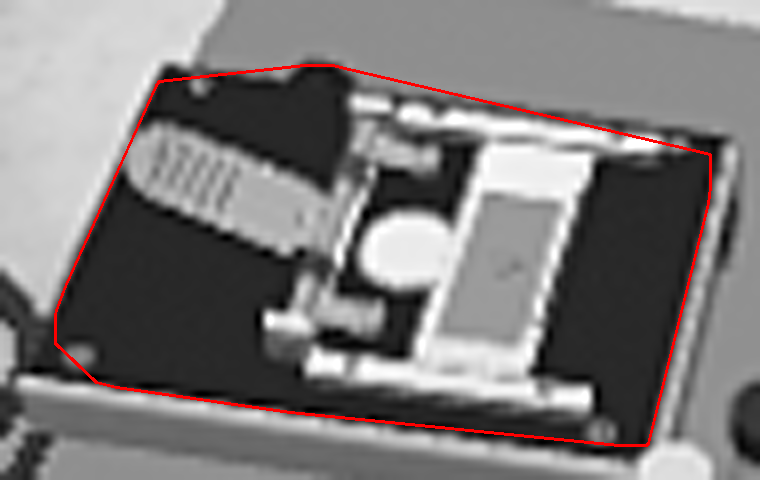

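```bash
cat > m2.py <<'E'
from h import *
def T(p): return (np.array(p)+.5)/8-.5+[185,130]
def S(p): return (np.array(p)+.5)/8-.5+[160,200]
def show(l,W): print(l,(W*1000).round(1).tolist())
ct=onplane('top',T([[44,66],[372,46],[396,494],[82,518]]),.03)
cs=onplane('side',S([[163,66],[735,140],[655,462],[20,378]]),.03)
for n,c in(('top',ct),('side',cs)):
    show(n,c[:,:2]); print(' mean',c.mean(0)*1000)
    e=[c[1]-c[0],c[2]-c[1],c[3]-c[2],c[0]-c[3]]
    print([round(float(np.linalg.norm(v))*1000,1) for v in e],[round(float(np.degrees(np.arctan2(v[1],v[0]))),1) for v in e])
show('disc top',onplane('top',T([[222,297]]),.03)); show('disc side',onplane('side',S([[407,250]]),.03))
# carrier: rear lip top edge ends / glass
show('carrier front L,R top z35',onplane('top',T([[120,337],[335,320]]),.035))
show('carrier rear L,R top z35',onplane('top',T([[128,420],[337,403]]),.035))
show('lip rear z40 top',onplane('top',T([[165,418],[300,407]]),.040))
show('carrier front side z35',onplane('side',S([[478,148],[415,358]]),.035))
show('carrier rear side z35',onplane('side',S([[590,155],[522,375]]),.035))
# guides top ends
show('guides near ends z36 top',onplane('top',T([[110,472],[358,451]]),.036))
show('lever top',onplane('top',T([[205,160]]),.048)); show('lever side',onplane('side',S([[230,190]]),.048))
# two-view triangulation of red dot
def tri(a,b):
    o1,d1=ray('top',[a]);o2,d2=ray('side',[b]);d1=d1[0]/np.linalg.norm(d1);d2=d2[0]/np.linalg.norm(d2)
    st=np.linalg.lstsq(np.c_[d1,-d2],o2-o1,rcond=None)[0]; p,q=o1+st[0]*d1,o2+st[1]*d2
    return (p+q)/2*1000,np.linalg.norm(p-q)*1000
cen=[]
for n in('top','side'):
    im=cv2.imread(f'pics/{n}0.png').astype(int); m=(im[...,2]-im[...,1]>40)
    box=(200,165,225,190) if n=='top' else (215,225,235,240)
    k=np.zeros_like(m);k[box[1]:box[3],box[0]:box[2]]=1;y,x=np.nonzero(m&k)
    w=(im[...,2]-im[...,1])[y,x]; cen.append([np.average(x,weights=w),np.average(y,weights=w)])
print('dot',cen,tri(*cen))
E
python3 m2.py
```

```text
top [[583.8, 370.2], [590.0, 245.3], [419.2, 237.7], [411.5, 356.4]]
 mean [501.12670014 302.40538109  30.        ]
[125.1, 171.0, 118.9, 172.9] [-87.1, -177.4, 93.7, 4.6]
side [[586.9, 250.5], [416.0, 238.0], [407.3, 355.5], [577.6, 370.9]]
 mean [496.95692524 303.75030222  30.        ]
[171.4, 117.8, 171.1, 120.8] [-175.8, 94.2, 5.2, -85.6]
disc top [[494.7, 302.9, 30.0]]
disc side [[493.1, 301.6, 30.0]]
carrier front L,R top z35 [[479.5, 341.1, 35.0], [485.0, 260.0, 35.0]]
carrier rear L,R top z35 [[448.0, 338.3, 35.0], [453.6, 259.5, 35.0]]
lip rear z40 top [[448.3, 323.9, 40.0], [451.8, 273.1, 40.0]]
carrier front side z35 [[484.6, 263.9, 35.0], [476.7, 341.7, 35.0]]
carrier rear side z35 [[453.0, 258.7, 35.0], [447.6, 340.2, 35.0]]
guides near ends z36 top [[428.4, 345.1, 36.0], [435.3, 251.7, 36.0]]
lever top [[544.6, 307.6, 48.0]]
lever side [[540.6, 308.1, 48.0]]
dot [[np.float64(212.28826530612244), np.float64(176.05867346938774)], [np.float64(222.38159156279963), np.float64(231.6059443911793)]] (array([465.29167062, 302.60388824,  36.13239018]), np.float64(0.825820434553453))
```

Both views agree within about 3 mm. The base origin is at about (0.4945, 0.3024) with a yaw of about 4.3°. The carrier's lip face is at base x ≈ -45 mm, which puts its front about 10 mm short of the prongs, inside the stated range. The dot triangulates to z = 36 mm against a true 35, which is plausible. Now I move high over the base, jaw axis along base x, opening 82 mm.

Request:
apply_moves:
  steps: [0.082, -0.046, -0.017, 0, 8, 0.082, -0.092, -0.034, 0, 16, 0.082, -0.138, -0.051, 0, 24, 0.082, -0.184, -0.068, 0, 32, 0.082, -0.184, -0.068, 0, 32]

```text
time: 0.6
eef_pos: [0.3378, 0.4199, 0.4033]
tcp_rot: [1.348, 2.836, -0.005]
ft_force: [0.1, -0.1, 0.4]
width: 0.875
```

```bash
cat > go.py <<'E'
# print tool-axis move to reach base-frame x,y of hand centre & yaw & tip height z
from h import *; import sys
O=np.array([.4945,.3024]); yaw=np.radians(4.3)
bx=np.array([np.cos(yaw),np.sin(yaw)]); by=np.array([-bx[1],bx[0]])
def pose():
    s=manip.state(); M=R.from_rotvec(s['tcp_rot']).as_matrix()
    tip=s['eef_pos']+.199*M[:,2]; d=tip[:2]-O
    a=np.degrees(np.arctan2(M[1,1],M[0,1]))
    return s,M,tip,d@bx*1000,d@by*1000,a
if __name__=="__main__":
    s,M,tip,x,y,a=pose()
    print('t',round(s['time'],2),'tip base x,y mm',round(x,1),round(y,1),'z',round(tip[2]*1000,1),'yaw',round(a,2),'tilt',M[:,2].round(4),'open',round(s['width']*94,1),'F',s['ft_force'].round(1))
    if len(sys.argv)>1:
        X,Y,Z=[float(v)/1000 for v in sys.argv[1:4]]
        tgt=np.r_[O+bx*X+by*Y,Z]; print('move',(M.T@(tgt-tip)).round(4),'spin',round(a-4.3,2))
E
python3 go.py -7 0 204
python3 - <<'E'
from h import *
cv2.imwrite('pics/side1.png',manip.read_camera('side'))
E
```

```text
t 0.6 tip base x,y mm -147.5 128.2 z 204.3 yaw 39.17 tilt [ 3.0e-04 -3.8e-03 -1.0e+00] open 82.2 F [ 0.1 -0.1  0.4]
move [-0.1854  0.042   0.0008] spin 34.87
```

View pics/side1.png

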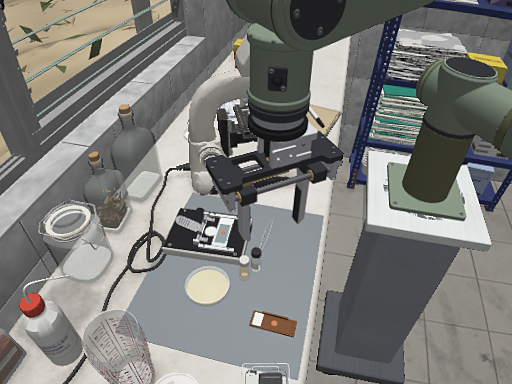

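The arm is clear of everything, with the fingers at about px (245,215) and (300,200), high above the mat. I continue to the point over the base.

Request:
apply_moves:
  steps: [0.082, -0.046, 0.01, 0, 8, 0.082, -0.092, 0.021, 0, 17, 0.082, -0.139, 0.031, 0, 25, 0.082, -0.185, 0.042, 0, 33, 0.082, -0.185, 0.042, 0, 34.9, 0.082, -0.185, 0.042, 0, 34.9]

```text
time: 1.25
eef_pos: [0.486, 0.3051, 0.4026]
tcp_rot: [-2.132, -2.306, 0.006]
ft_force: [-0.6, 0.4, -1.0]
width: 0.872
```

```bash
python3 go.py -7 0 90
python3 - <<'E'
from h import *
cv2.imwrite('pics/side2.png',manip.read_camera('side'));cv2.imwrite('pics/top2.png',manip.read_camera('top'))
E
```

```text
t 1.25 tip base x,y mm -8.9 2.9 z 203.6 yaw 4.5 tilt [-0.0031 -0.0024 -1.    ] open 82.0 F [-0.6  0.4 -1. ]
move [-0.0027  0.0023  0.1136] spin 0.2
```

View pics/side2.png

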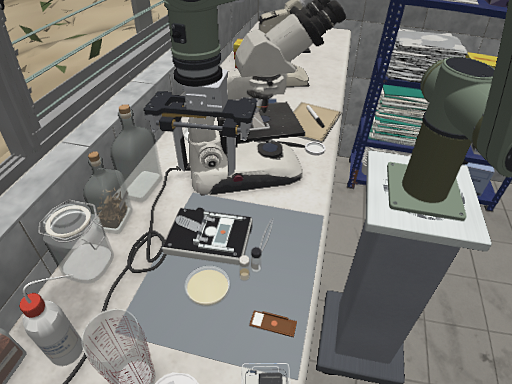

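View pics/top2.png

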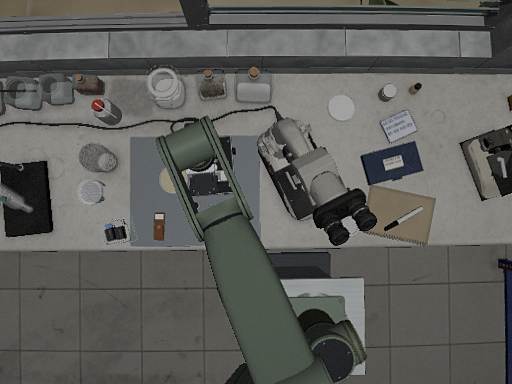

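The hand hangs over the base (fingers at side px 183,150 and 230,150) and the arm is clear of the microscope. Next I descend to above the lever.

Request:
apply_moves:
  steps: [0.082, -0.002, 0.002, 0.03, 0.2, 0.082, -0.003, 0.002, 0.06, 0.2, 0.082, -0.003, 0.002, 0.09, 0.2, 0.082, -0.003, 0.002, 0.114, 0.2, 0.082, -0.003, 0.002, 0.125, 0.2, 0.082, -0.003, 0.002, 0.125, 0.2, 0.082, -0.003, 0.002, 0.125, 0.2]

```text
time: 2.05
eef_pos: [0.4868, 0.3038, 0.2788]
tcp_rot: [2.131, 2.308, -0.004]
ft_force: [1.1, -0.4, 0.0]
width: 0.869
```

```bash
python3 go.py -7 0 60
python3 - <<'E'
from h import *
a=manip.read_camera('side');cv2.imwrite('pics/side3.png',cv2.resize(a[130:280,130:280],(600,600),interpolation=cv2.INTER_CUBIC))
E
```

```text
t 2.05 tip base x,y mm -7.9 1.6 z 79.8 yaw 4.56 tilt [-0.0015 -0.0018 -1.    ] open 81.7 F [ 1.1 -0.4  0. ]
move [-0.0016  0.001   0.0198] spin 0.26
```

View pics/side3.png

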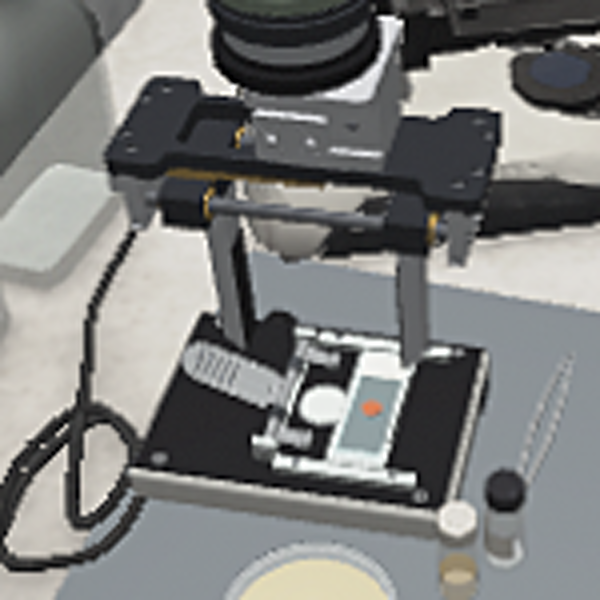

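```bash
python3 - <<'E'
from go import *
s,M,tip,x,y,a=pose()
for X in(x-41-12.5,x-41,x+41,x+53.5):
  for Y in (y+8,y-8):
    P=np.r_[O+bx*X/1000+by*Y/1000,tip[2]]
    print(round(X),round(Y),((proj('side',P)[0]-[130,130]+.5)*4-.5).round(0))
E
```

```text
-61 10 [422. 368.]
-61 -6 [428. 347.]
-48 10 [399. 365.]
-48 -6 [405. 344.]
34 10 [247. 345.]
34 -6 [255. 324.]
46 10 [224. 342.]
46 -6 [233. 321.]
```

The projected fingertip positions match the picture. I go down to 50 mm in two stages, keeping the lip finger about 4 mm behind the lip.

Request:
apply_moves:
  steps: [0.082, -0.0016, 0, 0.01, 0.2, 0.082, -0.002, 0, 0.02, 0.3, 0.082, -0.002, 0, 0.03, 0.3, 0.082, -0.002, 0, 0.03, 0.3, 0.082, -0.002, 0, 0.03, 0.3]

```text
time: 2.6
eef_pos: [0.4871, 0.3015, 0.2487]
tcp_rot: [2.138, 2.302, -0.004]
ft_force: [-0.1, 0.2, -0.7]
width: 0.873
```

```bash
python3 go.py -8 0 35
python3 - <<'E'
from h import *
a=manip.read_camera('side');cv2.imwrite('pics/side4.png',cv2.resize(a[180:280,150:270],(720,600),interpolation=cv2.INTER_CUBIC))
E
```

```text
t 2.6 tip base x,y mm -7.8 -0.7 z 49.7 yaw 4.22 tilt [-0.0016 -0.0018 -1.    ] open 82.1 F [-0.1  0.2 -0.7]
move [ 0.0007 -0.0002  0.0147] spin -0.08
```

View pics/side4.png

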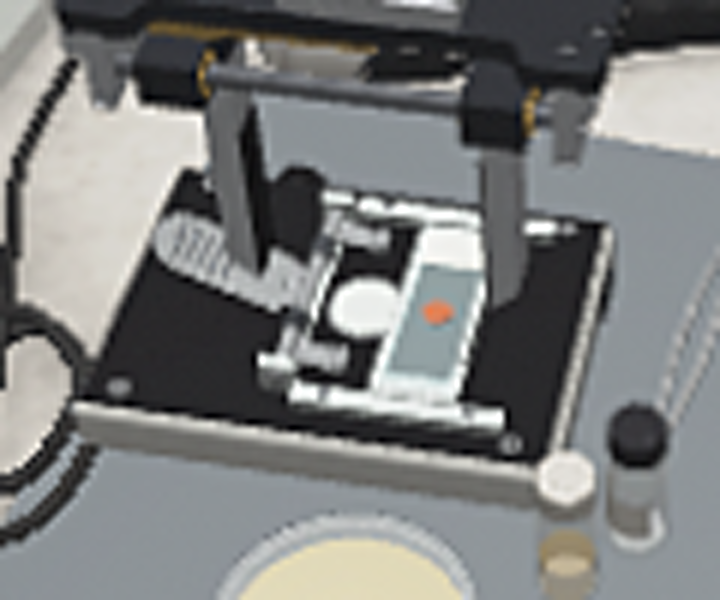

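The lever finger (crop 250,270) is just over the tongue, and the lip finger (crop 505,300) is just behind the lip. I press down to a tip height of about 35 mm.

Request:
apply_moves:
  steps: [0.082, 0.0005, -0.0005, 0.004, 0, 0.082, 0.0005, -0.0005, 0.008, 0, 0.082, 0.0005, -0.0005, 0.012, 0, 0.082, 0.0005, -0.0005, 0.0147, 0, 0.082, 0.0005, -0.0005, 0.0147, 0, 0.082, 0.0005, -0.0005, 0.0147, 0]

```text
time: 3.25
eef_pos: [0.4871, 0.3022, 0.2355]
tcp_rot: [2.137, 2.301, -0.001]
ft_force: [-2.2, -0.6, 6.1]
width: 0.874
```

```bash
python3 go.py 24 0 35
python3 - <<'E'
from h import *
a=manip.read_camera('side');cv2.imwrite('pics/side5.png',cv2.resize(a[180:280,150:270],(720,600),interpolation=cv2.INTER_CUBIC))
E
```

```text
t 3.25 tip base x,y mm -7.3 0.2 z 36.5 yaw 4.23 tilt [ 4.0e-04 -1.1e-03 -1.0e+00] open 82.1 F [-2.2 -0.6  6.1]
move [-0.0001  0.0313  0.0016] spin -0.07
```

View pics/side5.png

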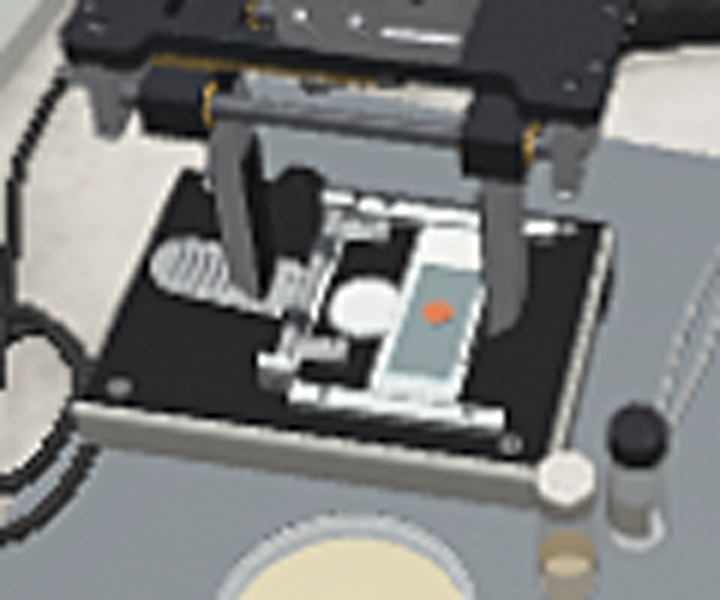

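The tip is at 36.5 mm with 6 N up, so the clip is at about 0.30 rad, and the carrier has not moved (dot still at crop 437,312). I press slightly deeper and begin the slow push.

Request:
apply_moves:
  steps: [0.082, 0, 0, 0.0025, 0, 0.082, 0, 0, 0.0025, 0, 0.082, 0, 0.002, 0.0025, 0, 0.082, 0, 0.004, 0.0025, 0, 0.082, 0, 0.006, 0.0025, 0, 0.082, 0, 0.008, 0.0025, 0, 0.082, 0, 0.01, 0.0025, 0, 0.082, 0, 0.01, 0.0025, 0]

```text
time: 4.1
eef_pos: [0.4963, 0.3032, 0.2335]
tcp_rot: [-2.137, -2.301, 0.004]
ft_force: [-3.9, -0.8, 6.1]
width: 0.876
```

```bash
python3 go.py 24 0 35
python3 - <<'E'
from h import *
a=manip.read_camera('side');cv2.imwrite('pics/side6.png',cv2.resize(a[180:280,150:270],(720,600),interpolation=cv2.INTER_CUBIC))
E
```

```text
t 4.1 tip base x,y mm 1.3 0.5 z 34.5 yaw 4.23 tilt [-0.0025 -0.0011 -1.    ] open 82.4 F [-3.9 -0.8  6.1]
move [-0.0005  0.0227 -0.0005] spin -0.07
```

View pics/side6.png

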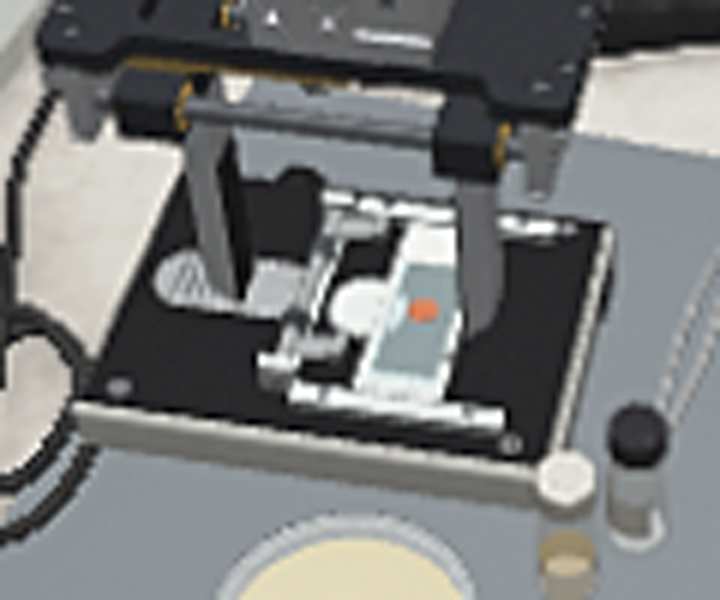

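The lever is level, the prongs are up and the carrier is sliding (dot now at crop 424,310). I continue pushing at the same height.

Request:
apply_moves:
  steps: [0.082, 0, 0.003, 0.0005, 0, 0.082, 0, 0.005, 0.0005, 0, 0.082, 0, 0.007, 0.0005, 0, 0.082, 0, 0.009, 0.0005, 0, 0.082, 0, 0.011, 0.0005, 0, 0.082, 0, 0.013, 0.0005, 0, 0.082, 0, 0.015, 0.0005, 0, 0.082, 0, 0.016, 0.0005, 0]

```text
time: 4.95
eef_pos: [0.5113, 0.3048, 0.2336]
tcp_rot: [-2.135, -2.3, 0.008]
ft_force: [-5.8, 0.1, 9.1]
width: 0.873
```

```bash
python3 go.py 24 0 35
python3 - <<'E'
from h import *
a=manip.read_camera('side');cv2.imwrite('pics/side7.png',cv2.resize(a[180:280,150:270],(720,600),interpolation=cv2.INTER_CUBIC))
E
```

```text
t 4.95 tip base x,y mm 15.7 1.0 z 34.6 yaw 4.25 tilt [-0.0059 -0.001  -1.    ] open 82.1 F [-5.8  0.1  9.1]
move [-0.001   0.0083 -0.0004] spin -0.05
```

View pics/side7.png

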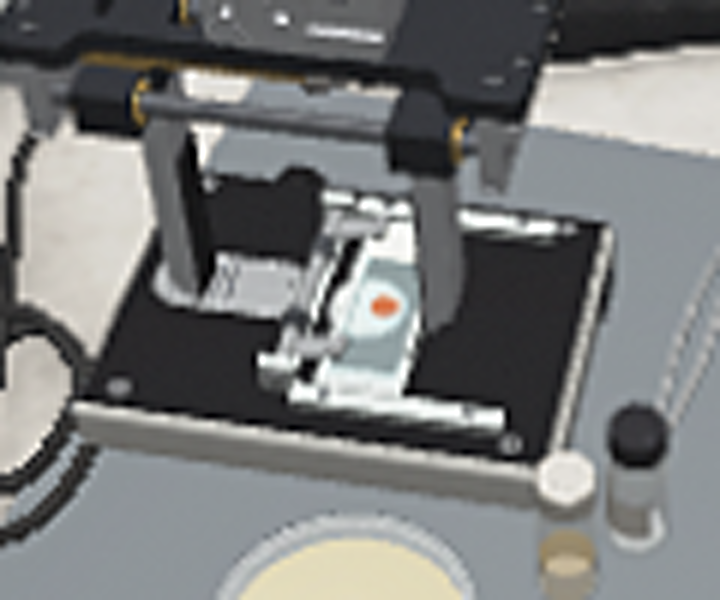

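The carrier is under the prongs (dot at crop 384,307), with about 8 mm left to go.

Request:
apply_moves:
  steps: [0.082, 0, 0.003, 0.0003, 0, 0.082, 0, 0.005, 0.0003, 0, 0.082, 0, 0.007, 0.0003, 0, 0.082, 0, 0.008, 0.0003, 0, 0.082, 0, 0.009, 0.0003, 0, 0.082, 0, 0.009, 0.0003, 0, 0.082, 0, 0.009, 0.0003, 0]

```text
time: 5.7
eef_pos: [0.5185, 0.3057, 0.2337]
tcp_rot: [-2.132, -2.297, 0.015]
ft_force: [-8.7, -0.8, 10.5]
width: 0.871
```

```bash
python3 go.py 24 0 35
python3 - <<'E'
from h import *
a=manip.read_camera('side');cv2.imwrite('pics/side8r.png',a);cv2.imwrite('pics/side8.png',cv2.resize(a[180:280,150:270],(720,600),interpolation=cv2.INTER_CUBIC))
E
```

```text
t 5.7 tip base x,y mm 21.7 1.4 z 34.7 yaw 4.27 tilt [-0.0122 -0.0017 -0.9999] open 81.8 F [-8.7 -0.8 10.5]
move [-0.0014  0.0023 -0.0003] spin -0.03
```

View pics/side8.png

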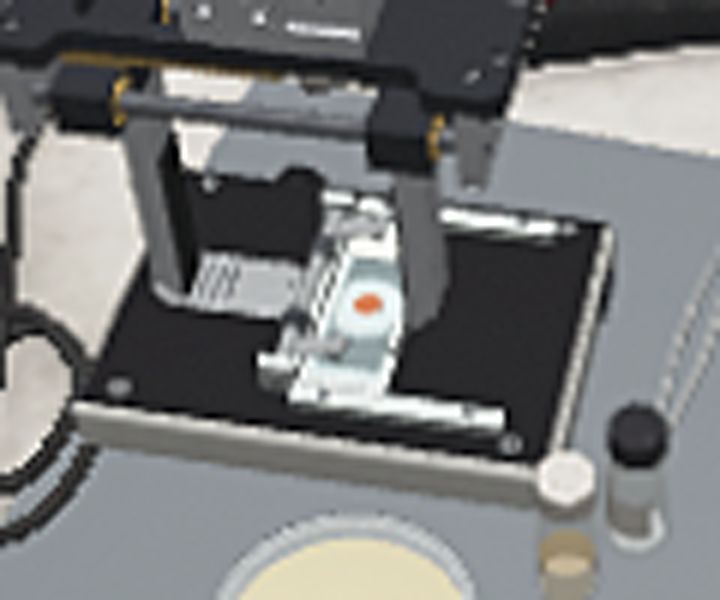

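```bash
cat > dot.py <<'E'
import sys
from go import *
def dot(im,box):
    im=im.astype(float); d=np.clip(im[...,2]-im[...,1]-25,0,None); k=np.zeros(d.shape);k[box[1]:box[3],box[0]:box[2]]=1;d*=k
    y,x=np.nonzero(d);w=d[y,x];return [np.average(x,weights=w),np.average(y,weights=w)]
for f in ('pics/side0.png',sys.argv[1]):
    c=dot(cv2.imread(f),(200,222,235,242)); p=onplane('side',[c],.035)[0]; d=p[:2]-O
    print(f,np.round(c,2),'base x,y',(d@bx*1000).round(1),(d@by*1000).round(1))
E
python3 dot.py pics/side8r.png
```

```text
pics/side0.png [222.4  231.59] base x,y -29.3 1.3
pics/side8r.png [210.79 230.15] base x,y -3.2 1.7
```

There are still about 2 mm to go by both the dot and the finger estimate. I push on gently, watching the force.

Request:
apply_moves:
  steps: [0.082, 0, 0.0035, 0, 0, 0.082, 0, 0.0045, 0, 0, 0.082, 0, 0.005, 0, 0, 0.082, 0, 0.005, 0, 0]

```text
time: 6.15
eef_pos: [0.5207, 0.3062, 0.2339]
tcp_rot: [-2.127, -2.293, 0.028]
ft_force: [-12.9, -2.3, 13.1]
width: 0.873
```

```bash
python3 go.py 24 0 35
python3 - <<'E'
from h import *
a=manip.read_camera('side');cv2.imwrite('pics/side9r.png',a);cv2.imwrite('pics/side9.png',cv2.resize(a[180:280,150:270],(720,600),interpolation=cv2.INTER_CUBIC))
E
python3 dot.py pics/side9r.png
```

```text
t 6.15 tip base x,y mm 21.9 1.4 z 35.0 yaw 4.3 tilt [-0.0221 -0.0038 -0.9997] open 82.0 F [-12.9  -2.3  13.1]
move [-0.0014  0.0021 -0.0001] spin -0.0
pics/side0.png [222.4  231.59] base x,y -29.3 1.3
pics/side9r.png [210.75 230.07] base x,y -3.1 1.4
```

View pics/side9.png

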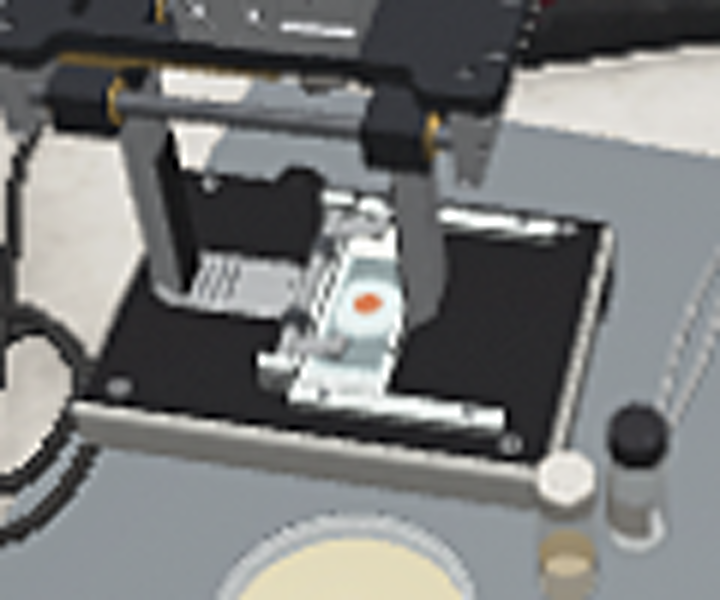

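```bash
python3 - <<'E'
import cv2
a=cv2.imread('pics/side9r.png');cv2.imwrite('pics/side9z.png',cv2.resize(a[208:252,188:240],None,fx=13,fy=13,interpolation=cv2.INTER_CUBIC))
from go import *
# expected dot/edge pixels when home (carrier front top z35 at base x15; stop near face top z35 at 15)
for l,X,Y,Z in(('front edge L',15,42,35),('front R',15,-42,35),('lip rear L z40',-17,25,40),('lip R',-17,-25,40),('guide near L',-62,45,36),('rear corner L',-17,42,35),('disc c',-1,0,30)):
    P=np.r_[O+bx*X/1000+by*Y/1000,Z/1000]; print(l,((proj('side',P)[0]-[188,208]+.5)*13-.5).round(0))
E
```

```text
front edge L [131. 460.]
front R [265.  99.]
lip rear L z40 [345. 388.]
lip R [418. 171.]
guide near L [589. 535.]
rear corner L [321. 487.]
disc c [294. 305.]
```

View pics/side9z.png

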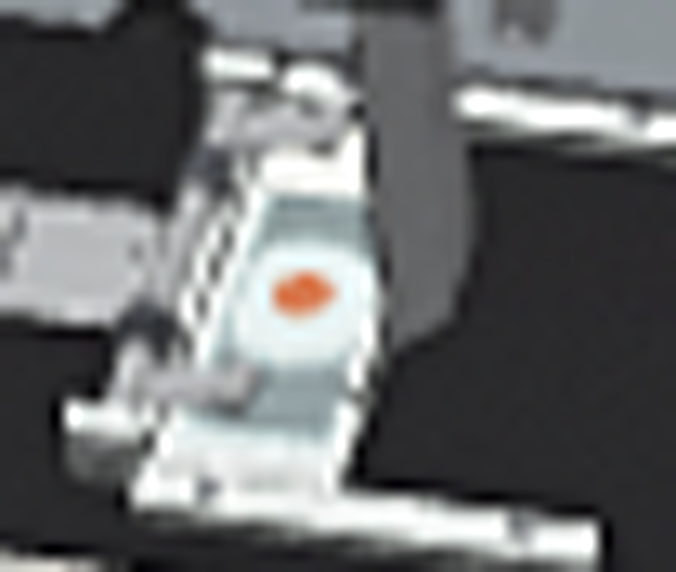

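Here the guide's near end shows a 1.5 mm side-camera bias. Corrected for that, the dot sits where it should when home, and the carrier stopped while the hand went 2 mm further. To rule out lever friction as the cause, I ease the down-press slightly and hold the push once more.

Request:
apply_moves:
  steps: [0.082, 0, 0.003, -0.0008, 0, 0.082, 0, 0.004, -0.0008, 0, 0.082, 0, 0.004, -0.0008, 0, 0.082, 0, 0.004, -0.0008, 0]

```text
time: 6.6
eef_pos: [0.5224, 0.3065, 0.2344]
tcp_rot: [-2.123, -2.29, 0.038]
ft_force: [-9.1, -1.1, 8.6]
width: 0.871
```

```bash
python3 go.py 18 0 35
python3 - <<'E'
from h import *
a=manip.read_camera('side');cv2.imwrite('pics/side10r.png',a)
E
python3 dot.py pics/side10r.png
```

```text
t 6.6 tip base x,y mm 22.1 1.4 z 35.5 yaw 4.32 tilt [-0.0301 -0.0054 -0.9995] open 81.9 F [-9.1 -1.1  8.6]
move [-0.0014 -0.0041  0.0007] spin 0.02
pics/side0.png [222.4  231.59] base x,y -29.3 1.3
pics/side10r.png [210.56 229.88] base x,y -2.5 1.0
```

The tip is blocked (22.1 mm), so the carrier is at the stop. I back the lip finger off about 5 mm with the lever still held, then look.

Request:
apply_moves:
  steps: [0.082, 0, -0.001, 0, 0, 0.082, 0, -0.003, 0, 0, 0.082, 0, -0.005, 0, 0, 0.082, 0, -0.005, 0, 0, 0.082, 0, -0.005, 0, 0]

```text
time: 7.15
eef_pos: [0.518, 0.3063, 0.2351]
tcp_rot: [-2.124, -2.291, 0.035]
ft_force: [2.4, 0.4, 2.7]
width: 0.87
```

```bash
python3 go.py 16 0 90
python3 - <<'E'
from h import *
a=manip.read_camera('side');cv2.imwrite('pics/side11r.png',a);cv2.imwrite('pics/side11.png',cv2.resize(a[180:280,150:270],(720,600),interpolation=cv2.INTER_CUBIC))
E
python3 dot.py pics/side11r.png
```

```text
t 7.15 tip base x,y mm 18.1 1.7 z 36.2 yaw 4.32 tilt [-0.0281 -0.0045 -0.9996] open 81.8 F [2.4 0.4 2.7]
move [-0.0018 -0.0036 -0.0537] spin 0.02
pics/side0.png [222.4  231.59] base x,y -29.3 1.3
pics/side11r.png [210.81 230.16] base x,y -3.3 1.7
```

View pics/side11.png

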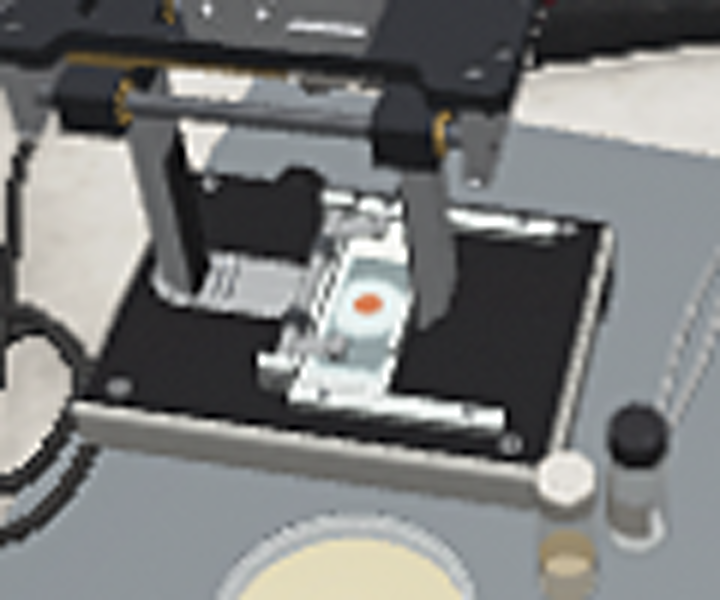

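The lip is free and the carrier has settled at the same spot (dot px 210.8,230.2); the lever is still held at 2.7 N. Now I let the lever up slowly, straight up.

Request:
apply_moves:
  steps: [0.082, 0, -0.001, -0.003, 0, 0.082, 0, -0.001, -0.006, 0, 0.082, 0, -0.001, -0.01, 0, 0.082, 0, -0.001, -0.015, 0, 0.082, 0, -0.001, -0.022, 0, 0.082, 0, -0.001, -0.035, 0, 0.082, 0, -0.001, -0.055, 0, 0.082, 0, -0.001, -0.08, 0]

```text
time: 8.0
eef_pos: [0.5186, 0.3064, 0.3153]
tcp_rot: [-2.123, -2.289, 0.039]
ft_force: [0.1, -0.2, -0.3]
width: 0.876
```

Request:
apply_moves:
  steps: [0.082, 0, 0, -0.04, 0, 0.082, 0, 0, -0.08, 0, 0.082, 0, -0.04, -0.11, 0, 0.082, 0.03, -0.08, -0.11, 0, 0.082, 0.07, -0.11, -0.11, 0, 0.082, 0.1, -0.15, -0.11, 0, 0.082, 0.14, -0.18, -0.11, 0, 0.082, 0.14, -0.18, -0.11, 0]

```text
time: 8.8
eef_pos: [0.3277, 0.4361, 0.4317]
tcp_rot: [-2.113, -2.296, 0.038]
ft_force: [0.3, 0.3, -1.0]
width: 0.873
```

```bash
python3 go.py 
python3 - <<'E'
from h import *
cv2.imwrite('pics/side12r.png',manip.read_camera('side'));cv2.imwrite('pics/top12r.png',manip.read_camera('top'))
a=cv2.imread('pics/side12r.png');cv2.imwrite('pics/side12.png',cv2.resize(a[180:300,150:300],None,fx=5,fy=5,interpolation=cv2.INTER_CUBIC))
E
python3 dot.py pics/side12r.png
```

```text
t 8.8 tip base x,y mm -162.7 145.7 z 232.8 yaw 4.76 tilt [-0.032  -0.0032 -0.9995] open 82.1 F [ 0.3  0.3 -1. ]
pics/side0.png [222.4  231.59] base x,y -29.3 1.3
pics/side12r.png [210.81 230.17] base x,y -3.3 1.7
```

View pics/side12.png

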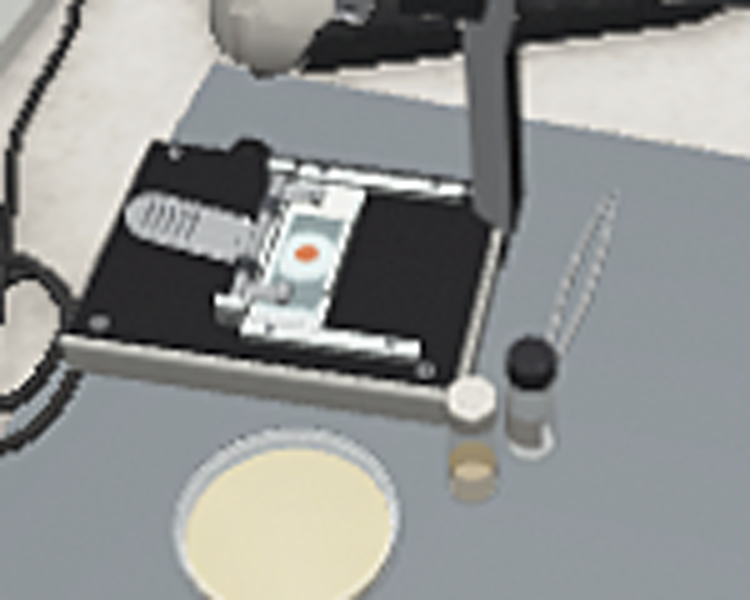

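View pics/top12r.png

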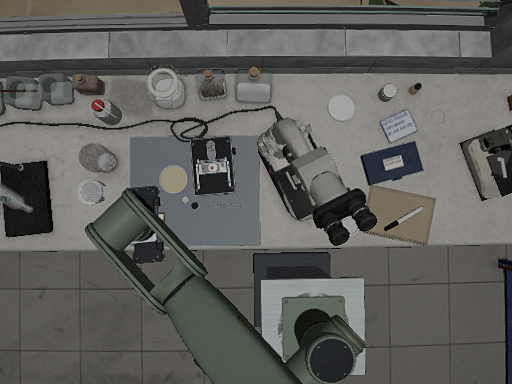

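```bash
python3 - <<'E'
from h import *
from go import O,bx,by
a=cv2.imread('pics/top12r.png');cv2.imwrite('pics/top12.png',cv2.resize(a[130:200,185:242],None,fx=8,fy=8,interpolation=cv2.INTER_CUBIC))
for n,f in(('top','pics/top12r.png'),('top','pics/top0.png')):
    im=cv2.imread(f).astype(float); d=np.clip(im[...,2]-im[...,1]-25,0,None); d[:155]=0;d[190:]=0;d[:,:200]=0;d[:,225:]=0
    y,x=np.nonzero(d);w=d[y,x];c=[np.average(x,weights=w),np.average(y,weights=w)]
    p=onplane('top',[c],.035)[0][:2]-O; print(f,np.round(c,2),p@bx*1000,p@by*1000)
E
```

```text
pics/top12r.png [211.49 167.49] -2.524354606834138 2.8466434549033575
pics/top0.png [212.27 176.1 ] -28.71945764019943 2.6181431559132595
```

View pics/top12.png

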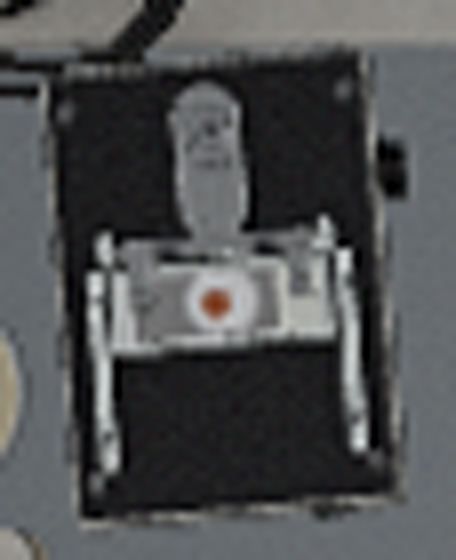

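The lip edge comes out about 1 mm short of nominal, while the tolerance is 3 mm. I want a sharper number relative to the base's own features before handing in.

```bash
cat > prof.py <<'E'
from h import *
from go import O,bx,by
def prof(cam,im,X,Ys,z):
    g=cv2.cvtColor(im,cv2.COLOR_BGR2GRAY).astype(np.float32)
    XX,YY=np.meshgrid(X,Ys); P=np.r_['1,2,0',(O[0]+(bx[0]*XX+by[0]*YY).ravel()/1000),(O[1]+(bx[1]*XX+by[1]*YY).ravel()/1000),np.full(XX.size,z/1000)]
    uv=proj(cam,P).astype(np.float32).reshape(len(Ys),len(X),2)
    return cv2.remap(g,uv[...,0],uv[...,1],cv2.INTER_LINEAR)
def edge(X,p,lo,hi):
    s=(X>=lo)&(X<=hi);x=X[s];q=p[s];mid=(q.max()+q.min())/2
    i=np.nonzero(np.diff(np.sign(q-mid)))[0]
    return [round(float(x[k]+(mid-q[k])/(q[k+1]-q[k])*(x[k+1]-x[k])),1) for k in i],(round(float(q.min())),round(float(q.max())))
X=np.arange(-100,110,.25)
for cam,f in(('top','pics/top12r.png'),('side','pics/side12r.png')):
    im=cv2.imread(f); print(cam)
    for yc in(-20,-10,0,10,20):
        print(' lip z40 y',yc,edge(X,prof(cam,im,X,np.arange(yc-3,yc+3.1),40).mean(0),-32,-10))
    for yl in((44.5,47.5),(-47.5,-44.5)):
        p=prof(cam,im,X,np.arange(yl[0],yl[1],.5),36).mean(0); print(' guide',yl,'rear',edge(X,p,-75,-50),'front',edge(X,p,8,24))
    for yc in(-35,-25,25,35):
        p=prof(cam,im,X,np.arange(yc-4,yc+4.1),30).mean(0); print(' deck y',yc,'rear',edge(X,p,-95,-70),'front',edge(X,p,80,105))
E
python3 prof.py
```

```text
top
 lip z40 y -20 ([-18.5], (22, 171))
 lip z40 y -10 ([-19.0], (24, 152))
 lip z40 y 0 ([-19.1], (20, 182))
 lip z40 y 10 ([-19.1], (17, 173))
 lip z40 y 20 ([-18.6], (26, 142))
 guide (44.5, 47.5) rear ([-62.3], (24, 172)) front ([13.0, 20.2, 23.4], (49, 170))
 guide (-47.5, -44.5) rear ([-62.6, -51.6], (25, 183)) front ([14.2], (16, 184))
 deck y -35 rear ([-85.9, -81.6, -79.1], (24, 109)) front ([89.9], (23, 141))
 deck y -25 rear ([-79.1], (26, 108)) front ([90.3], (22, 139))
 deck y 25 rear ([-79.3], (22, 115)) front ([87.3, 96.5], (24, 70))
 deck y 35 rear ([-79.2], (21, 107)) front ([89.3, 92.0, 100.6], (20, 116))
side
 lip z40 y -20 ([-21.1], (34, 242))
 lip z40 y -10 ([-20.6], (37, 232))
 lip z40 y 0 ([-20.6], (36, 238))
 lip z40 y 10 ([-20.5], (36, 240))
 lip z40 y 20 ([-20.6], (37, 231))
 guide (44.5, 47.5) rear ([-63.6], (24, 239)) front ([12.7], (74, 247))
 guide (-47.5, -44.5) rear ([-63.3, -51.9, -51.4], (101, 251)) front ([12.4, 18.5], (127, 241))
 deck y -35 rear ([-90.5, -85.5, -80.8], (41, 154)) front ([88.8], (33, 228))
 deck y -25 rear ([-89.6, -85.0, -80.4], (35, 190)) front ([88.7], (41, 224))
 deck y 25 rear ([-80.7], (36, 181)) front ([88.3], (34, 210))
 deck y 35 rear ([-86.7, -86.1, -80.7], (36, 185)) front ([87.8, 96.3], (34, 192))
```

```bash
python3 - <<'E'
import sys; sys.argv=['x']
import io,contextlib
with contextlib.redirect_stdout(io.StringIO()):
    from prof import *
x=np.arange(4,27,1.)
print(x.astype(int).tolist())
for cam,f in(('top','pics/top12r.png'),('side','pics/side12r.png'),('side','pics/side0.png')):
    im=cv2.imread(f)
    for yc in(-38,-18,0,18,38): print(f,yc,prof(cam,im,x,np.arange(yc-3,yc+3.1),35).mean(0).astype(int).tolist())
a=cv2.imread('pics/side12r.png');cv2.imwrite('pics/s12z.png',cv2.resize(a[208:252,188:240],None,fx=13,fy=13,interpolation=cv2.INTER_CUBIC))
E
```

```text
[4, 5, 6, 7, 8, 9, 10, 11, 12, 13, 14, 15, 16, 17, 18, 19, 20, 21, 22, 23, 24, 25, 26]
pics/top12r.png -38 [141, 142, 143, 144, 144, 139, 135, 130, 123, 115, 114, 132, 151, 163, 153, 144, 136, 129, 122, 113, 104, 94, 82]
pics/top12r.png -18 [126, 124, 122, 125, 132, 138, 142, 146, 149, 128, 86, 47, 34, 43, 53, 61, 71, 80, 77, 58, 39, 27, 25]
pics/top12r.png 0 [170, 184, 183, 180, 177, 167, 157, 146, 129, 110, 95, 106, 118, 129, 123, 115, 109, 109, 109, 109, 110, 113, 115]
pics/top12r.png 18 [110, 111, 111, 116, 124, 132, 139, 145, 151, 132, 92, 52, 36, 47, 58, 66, 72, 78, 75, 59, 41, 30, 29]
pics/top12r.png 38 [158, 159, 160, 162, 163, 157, 149, 142, 120, 96, 71, 75, 86, 97, 104, 109, 115, 107, 92, 79, 66, 54, 43]
pics/side12r.png -38 [185, 189, 193, 196, 199, 203, 202, 193, 185, 178, 170, 160, 149, 142, 149, 166, 180, 183, 169, 145, 113, 77, 54]
pics/side12r.png -18 [162, 163, 167, 185, 208, 229, 241, 228, 190, 160, 146, 129, 107, 98, 105, 128, 149, 158, 155, 125, 84, 54, 34]
pics/side12r.png 0 [241, 238, 231, 224, 224, 231, 233, 211, 169, 151, 183, 216, 203, 171, 156, 161, 172, 177
[... 214 characters left out ...]
25, 178, 127, 116, 132, 146, 153, 161, 166, 167, 164, 159, 155, 154, 154, 152]
pics/side0.png -38 [68, 74, 85, 94, 99, 100, 104, 111, 119, 132, 142, 147, 146, 141, 145, 161, 173, 176, 162, 140, 108, 74, 51]
pics/side0.png -18 [35, 36, 36, 37, 36, 34, 32, 36, 60, 98, 128, 130, 112, 99, 103, 124, 143, 152, 149, 121, 83, 57, 41]
pics/side0.png 0 [240, 242, 244, 241, 224, 183, 130, 81, 59, 92, 166, 216, 204, 169, 152, 156, 166, 171, 170, 168, 172, 179, 185]
pics/side0.png 18 [70, 58, 47, 41, 33, 29, 29, 31, 46, 83, 120, 122, 100, 84, 89, 106, 127, 141, 133, 111, 78, 47, 35]
pics/side0.png 38 [45, 41, 37, 32, 33, 37, 38, 46, 68, 89, 110, 132, 145, 150, 156, 161, 162, 159, 154, 150, 149, 148, 146]
```

View pics/s12z.png

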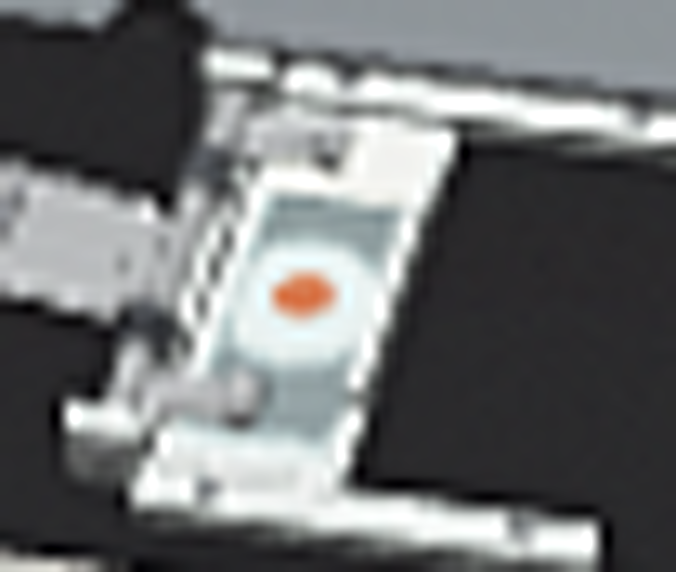

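In the side view the carrier's front edge (x ≈ 12.0) meets the stop's edge (≈ 12.7, same bias) with no dark gap. The prongs lie on the carrier, it is square between the guides, and the hand is clear.

```bash
python3 -c "
from cell import manip
print(manip.close_job())"
```

```text
the job is handed in; nothing more can be done
None
```

The job is handed in at about 9 s of the 32 s, and every check I could make puts the carrier home under the prongs. No verdict was reported.

**What I did:** With the jaws 82 mm open along the push direction, one fingertip pressed the lever down and held it down. The other pushed the carrier by its rear lip, about 26 mm, until it stopped against the end stop. I then backed off the lip with the lever still held, let the lever up slowly and drew the hand clear.

**Last checks:**
- **At the stop:** The carrier stopped moving while the hand was still driven on, and there is no dark gap between its front edge and the end stop (at most about 1 mm).
- **After release:** The red dot on the slide stayed at the same pixel when the lever was let up (210.8, 230.2 in the side view). The carrier looks square between the guides, and the prongs rest on it.
- **Bystanders:** The petri dish, vials and tweezers look unmoved in the last pictures. I did not measure them or check the loupe closely.

**Where the checks disagreed:**
- **Distance home:** The lip edge read about 1.5 mm short in the top view and 2.2 mm short in the side view. Both are inside the 3 mm tolerance, and seeing part of the lip's rear face probably makes them read too far back.
- **Last push:** During the last check push the dot shifted by a fraction of a pixel, so the carrier may have been raised well under 1 mm. It settled back when I eased off.
- **Clip angle:** I could not read this directly. I judged it from the fingertip height and from the pictures.

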